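# Park the hex key in its keeper, then arm the saw switch

## Robot

A 6-joint arm with a two-finger parallel gripper is mounted at the origin on a cart in front of the work surface, level with it; the furniture and walls round the work are solid. World frame = base frame: x ahead of the robot, y to its left, z up, the work surface at z = 0. Lengths are in m, angles in rad, forces in N, time in s.
With the tool pointing down it reaches from about 0.25 to 0.8 m from the base axis. Payload 3.9 kg.
Tool frame: the origin (TCP) lies between the finger pads; the fingertips stand 19 mm ahead of it and the grasp point (between the pads) is the TCP; z points along the fingers, y is the line along which they close (so a half turn about z gives the same grasp; the last joint's range is limited). The gripper opens to 85 mm and grips with 20 to 120 N. Pads are 22 mm wide; open, the fingers measure 114 mm over their backs; the gripper's body (76 mm by 85 mm) begins 54 mm behind the grasp point. The pads swing forward as they close: fully open they stand 13 mm farther back than shut.
Start: joints at [-1.198, 0.26, -0.138, 1.173, 0, 1.571], TCP at [0.191, -0.489, 0.25] pointing down, gripper open.
Joint ranges: [-2.78, 2.78], [-0.83, 1.72], [-1.28, 1.37], [-1.9, 2.12], [-1.57, 1.48], [-3.14, 3.14]. Speed limits (rad/s): [2.57, 2.57, 3.14, 3.14, 3.14, 3.14].

## Interface

Orientations are given as a unit quaternion [x, y, z, w].
In Python, from cell import * gives the robot as it stands.
- The arm moves only by the tool apply_moves, never from a script. Its argument "commands" is text: rows parted by semicolons, each of 7 numbers parted by spaces: the turn, a rotation vector about the tool's x, y, z in degrees, then the shift along the tool's x, y, z in mm, then the opening in per cent of the stroke, from 0 (shut) to 100 (fully open). In form: ax ay az x y z claw; .... A call has 1 to 10 rows; each row shifts and turns the commanded pose from where the row before left it, along the tool's axes as they then stand; what a row does not reach is not made up. A row lasts 1/12 s, in which the tool goes at most 41.7 mm and 7.16 degrees, less where a joint would pass 70% of its speed; a pose out of reach is approached as far as the arm can. A call is refused whole if a number of a shift passes 41.7 or a number of a turn 7.16, either way. A call with a gripper value outside its range is refused whole. The fingers move at their own pace and stop on an object; "newtons" is the grip in N (left out, the last holds). Time passes only in rows, so rows that do not move let the fingers close. It gives the time, the measured TCP pose, the force, the opening and the grip force at its end, in the units of the state.
- get_state(): the state, without advancing time (a new reading comes with each control period).
- capture(name): name is "scene" or "top" or "wrist"; returns the picture (480x640x3 uint8, red, green, blue); there is no depth.
- get_calibration(name): a dict with "fx", "fy", "cx", "cy" (pixels), "world_to_cam" (4x4, takes a point from world to camera coordinates). Camera axes: x right, y up, looking along -z (the intrinsics and any distortion apply to the point x, -y, -z); pixel columns grow to the right and rows downward; lengths in m; the calibration is good to about 2 mm. A picture is of the moment at which its call begins: read the wrist's pose just before it. get_calibration takes no time and is no camera call; for the wrist camera it gives the pose at the moment of the call.
- close_job(): hands the job in; it is judged then, once.
Trained networks look in the newest picture that a camera, given by its name, has taken for a name from the list of things; names that differ only in an ending like _2 or _b are one class to them, and where a whole thing is asked for, a point or a joint stands for the part that bears it (a point fixed in the world has none). Each returns a list of dicts, best first, with "score" (0 to 1); they miss things now and then, are a little off and sometimes report something else, mostly with a low value. They report only what shows in the picture. A call takes as long as a camera call. They do not tell look-alikes from the thing itself.
- find_in(camera, target): "location" ([x, y, z] in m, in world coordinates, good to about 4 mm: the middle of the surface that is visible of it).
- masks_of(camera, target): "mask" (480x640 bool, what is visible of it).
- spot_point(camera, target): "location" ([x, y, z] in m, in world coordinates, good to about 4 mm: a listed point, or the origin of a listed thing).
The state is a dict: "time_s": time; "joint_pos": joint angles; "dq": joint speeds; "joint_efforts": joint torques, N m; "eef_pos": TCP position; "eef_rot": TCP orientation; "contact_force": force on the tool from outside, world axes, zero at the start; "moment": the same for the moment, N m; "gripper_width": opening from 0.0 (shut) to 1.0 (fully open); "grip_force": force on a finger pad.
Only numpy, scipy, OpenCV 4.12 (cv2) and the standard library are available. Lean on these libraries where they do the work, as an engineer would, in place of code of your own. Each camera call takes 0.05 s, during which the arm holds its last target. There are 200 camera calls.

## Task

The saw may only be armed once its hex key is back in the keeper. Pull the hex key out of the screw on the blue clamp block, lower its long leg down through the yellow ring of the keeper stand and let it drop until the bent head catches on the ring and the key hangs there by itself; only then flip the toggle on the grey switch box over to the side with the green dot. Leave the spanner, the star knob and the tape measure that lie round the work where they are.

Things in the scene. Friction and masses are not known exactly. Their poses are not given: they have to be found in the camera images.
- hex_key: Black L-shaped hex key, 10 mm bar, 144 mm long, 46 mm across the head, 80 g. It starts upright in the clamp screw (lean up to 3 deg), short leg level on top. +y: along the long leg to its free end (y 72 mm; leg axis x -18.5 mm); +x: along the short leg away from the bend (x -23 to 23, y -72 to -63 mm); z: normal of the L, bar z 0 to 10 mm. Origin: that frame's zero, on one flat side.
- key_grip (a point): Point in the middle of the short leg's bar, 14.5 mm from the long leg's axis, near above the centre of mass; the bar goes on 27 mm to its free end. At the start about 164 mm above the worktop. Bar here 10 mm wide across the L's plane, 9 mm high. Axes as hex_key.
- key_neck (a point): Point on the long leg's axis, 17 mm below the underside of the short leg. Hanging home in the keeper it lies inside the ring's bore at ring_bore, within a few mm; the key then leans by up to 14 deg in the bore.
- key_foot (a point): Centre of the end face of the long leg, 139.5 mm below the short leg's axis.
- clamp_block: Fixed blue block 76 x 50 x 20 mm with a round dark steel screw head 30 mm across standing on its middle to 54 mm above the worktop. Origin under its centre on the worktop; z up; at the start the key's short leg points along its +x.
- socket (a point): Centre of the mouth of the socket in the screw head, 54 mm above the worktop. The socket is a round hole 12 mm across and 30 mm deep: the key must be raised straight up by more than 30 mm to be free.
- keeper: Fixed stand: steel base plate 115 x 70 x 8 mm, a post 14 mm across and an arm that holds a yellow flared collar. Origin on the worktop right under the collar's axis; the post stands 65 mm from it along +x and nothing of the stand is higher than the collar's lip. Below the collar it is free down to the base plate's top, 8 mm above the worktop.
- ring_mouth (a point): Centre of the collar's upper lip, 155 mm above the worktop. The collar is 42 mm high: a cone 33 mm wide inside at the lip narrows over 10 mm to a vertical bore 15.5 mm across and 32 mm long, open below. Lip 41 mm across outside.
- ring_bore (a point): Point on the collar's axis 20 mm below its lip, inside the bore.
- switch_box: Fixed grey box 80 x 64 x 50 mm with the toggle in the middle of its top. Origin under its centre on the worktop. Its +x points to the green dot (on), -x to the red dot (off); the bat swings in its x-z plane.
- bat (a joint): Toggle bat: 0 = off, leaning 0.45 rad to the red dot; 0.45 = upright; 0.90 = on, leaning 0.45 rad to the green dot. Over-centre action: pushed past 0.45 it falls over to the other side by itself; about 1 N at the tip. Pivot 52 mm above the worktop over the box's origin; steel bat 38 mm long from the pivot, 11 mm thick at its end.
- bat_tip (a point): Point on the bat's axis 36 mm from the pivot, near its end; about 84 mm above the worktop at either end of its swing.
- spanner: Bystander: steel double open-end spanner, 158 x 39 x 8 mm, lying on the worktop nearer to the robot. Origin under its centre, long axis x.
- star_knob: Bystander: black star knob with brass insert, 46 x 44 x 28 mm, beyond the work. Origin under its centre.
- tape_measure: Bystander: yellow tape measure, 40 x 80 x 68 mm, beyond the work. Origin under its centre.
There are look-alikes about, which are no part of the job. Several things have the shape of the switch_box; the one meant has the colours described above.

How it is judged:
By the outcome, as a careful person would: the job done as asked, in the order asked, and still so for the second after the job is handed in, with the robot touching nothing.
It also fails if it takes over 58 s, if anything falls off the work surface, if the arm or the gripper's body presses on something with over 40 N, if the wrist force passes 120 N, or if a joint passes its speed limit or range.

## Working session

There is one attempt and no reset: what is moved stays moved. The work goes in short steps, Python scripts to look and compute and a tool call to move; the robot and the scene stay as the last step left them, time stands still between calls to the robot, and variables do not carry over. Pictures are saved under pics/ and viewed, at most 12 in all, crops included, and the job is handed in when it is done.

Besides the shell and the picture viewer there is one more tool, called after "Emit:" in YAML: its name, and indented under it one key for each argument. apply_moves: Moves the arm, as the interface text tells. Its arguments: {"type":"object","properties":{"commands":{"type":"string"},"newtons":{"type":"number"}},"required":["commands"]}

```bash
mkdir -p pics; cat > h.py <<'E'
from cell import *
import numpy as np, cv2
from scipy.spatial.transform import Rotation as R
def save(n,f):
    im=capture(n); cv2.imwrite('pics/'+f,im[:,:,::-1]); return im
E
python3 - <<'E'
from h import *
s=get_state(); print(s['eef_pos'],R.from_quat(s['eef_rot']).as_matrix().round(3),s['gripper_width'],s['contact_force'])
a=save('scene','s0.png');
for t in ['key_grip','key_foot','socket','ring_mouth','switch_box','bat_tip']:
    print('scene',t,[(np.round(d['location'],3),round(d['score'],2)) for d in spot_point('scene',t)[:4]])
b=save('top','t0.png')
for t in ['key_grip','hex_key','clamp_block','ring_mouth','keeper','switch_box','bat_tip','spanner','star_knob','tape_measure']:
    print('top',t,[(np.round(d['location'],3),round(d['score'],2)) for d in spot_point('top',t)[:4]])
print(get_state()['time_s'])
E
```

```text
[ 0.19098784 -0.48833155  0.24945829] [[ 0.931  0.364 -0.001]
 [ 0.364 -0.931  0.002]
 [ 0.    -0.002 -1.   ]] 0.9987855784870292 [-0.54069466 -0.02427877 -0.63551633]
scene key_grip []
scene key_foot []
scene socket [(array([ 0.588, -0.168,  0.055]), 0.91)]
scene ring_mouth [(array([0.552, 0.022, 0.154]), 0.76)]
scene switch_box [(array([ 0.579,  0.257, -0.001]), 0.81), (array([0.439, 0.275, 0.003]), 0.72)]
scene bat_tip [(array([0.568, 0.256, 0.084]), 0.62), (array([0.422, 0.268, 0.08 ]), 0.43), (array([ 0.425,  0.171, -0.   ]), 0.2)]
top key_grip [(array([ 0.601, -0.18 ,  0.164]), 0.52)]
top hex_key [(array([ 0.603, -0.187,  0.094]), 0.65)]
top clamp_block [(array([ 0.59 , -0.172, -0.002]), 0.67)]
top ring_mouth [(array([0.552, 0.024, 0.152]), 0.84)]
top keeper [(array([ 0.551,  0.021, -0.003]), 0.58), (array([ 0.603, -0.182,  0.164]), 0.5), (array([0.584, 0.264, 0.004]), 0.19)]
top switch_box [(array([0.434, 0.268, 0.001]), 0.96), (array([0.587, 0.264, 0.002]), 0.81)]
top bat_tip [(array([0.569, 0.254, 0.083]), 0.53), (array([0.422, 0.267, 0.087]), 0.38)]
top spanner [(array([0.425, 0.176, 0.002]), 0.55)]
top star_knob [(array([0.712, 0.144, 0.001]), 0.91)]
top tape_measure [(array([ 0.745, -0.045,  0.005]), 0.69)]
0.9
```

```bash
ls pics
```

```text
s0.png
t0.png
```

View pics/s0.png

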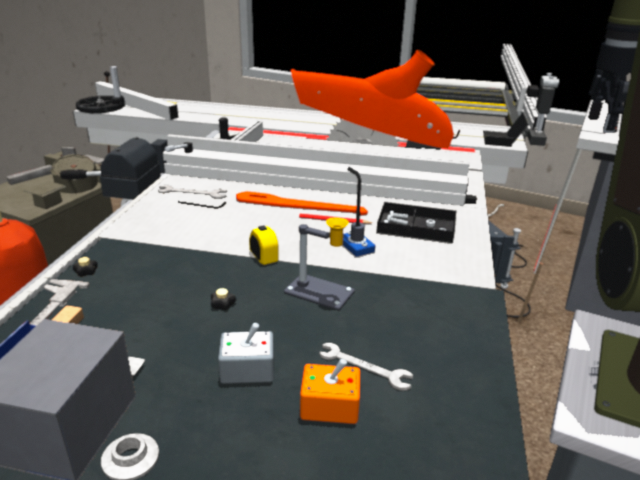

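View pics/t0.png

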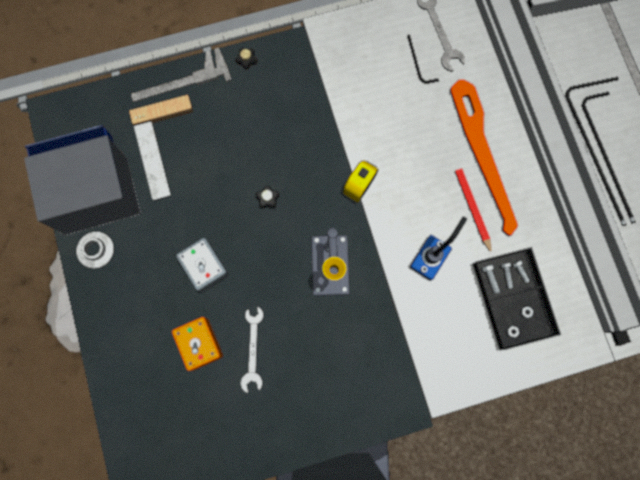

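The grey box is at scene (246,357) and top (202,264). Its green dot is on the upper-left side in the top view. The key stands in the blue block at top (430,255) with its free end near (464,220), and the ring is at (334,268). The orange box at (195,343) is a look-alike. Next I'll get the key's heading and the box axis.

```bash
cat >> h.py <<'E'
def cal(n):
    c=get_calibration(n); K=np.array([[c['fx'],0,c['cx']],[0,c['fy'],c['cy']],[0,0,1.]]); return K,np.array(c['world_to_cam']),c
def proj(n,P,c=None):
    K,T,_=c or cal(n); p=np.c_[np.atleast_2d(P),np.ones(len(np.atleast_2d(P)))]@T.T; p=p[:,:3]*[1,-1,-1]; q=p@K.T; return q[:,:2]/q[:,2:]
def back(n,uv,z,c=None):
    K,T,_=c or cal(n); d=np.linalg.inv(K)@[uv[0],uv[1],1]; d=T[:3,:3].T@(d*[1,-1,-1]); o=-T[:3,:3].T@T[:3,3]; return o+d*(z-o[2])/d[2]
E
python3 - <<'E'
from h import *
print({k:v for k,v in cal('top')[2].items() if k!='world_to_cam'})
im=cv2.imread('pics/t0.png')
m=masks_of('top','hex_key'); print([(d['score'],d['mask'].sum()) for d in m])
big=cv2.resize(im[195:295,385:485],(500,500),interpolation=cv2.INTER_CUBIC)
b2=cv2.resize(im[225:300,165:240],(500,500),interpolation=cv2.INTER_CUBIC)
cv2.imwrite('pics/c0.png',cv2.resize(np.hstack([big,b2]),(800,400)))
mk=m[0]['mask']; ys,xs=np.nonzero(mk); print(xs.min(),xs.max(),ys.min(),ys.max())
for uv in [(464,219)]: print(back('top',uv,.164))
print('proj axis top',proj('top',[[.590,-.171,.164],[.590,-.171,.054]]))
E
```

```text
{'fx': 579.7683361805562, 'fy': 579.7683361805562, 'cx': 311.3400378740717, 'cy': 247.7339692542267}
[(0.78, np.int64(267)), (0.36, np.int64(333))]
434 466 217 254
[ 0.62470805 -0.19388995  0.164     ]
proj axis top [[451.77676201 239.80384774]
 [437.11539108 251.86992748]]
```

View pics/c0.png

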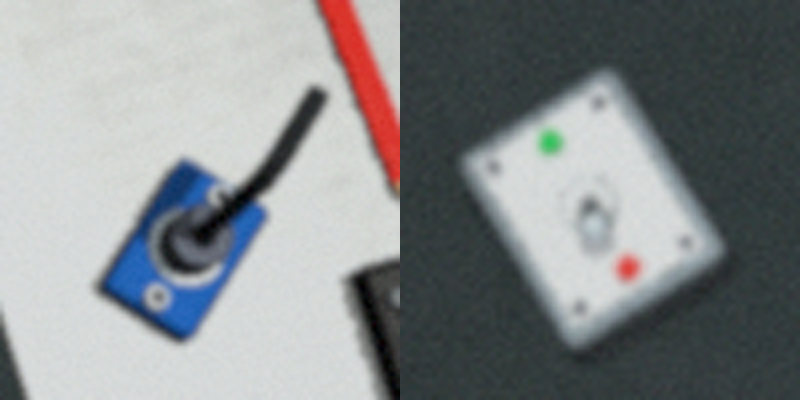

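The crop shows the screw mouth at about top (436,254), the key's bend at about (450.5,242.5) and its free end at (465,218). The green dot is at (193,252) and the red dot at (208,275), with the bat leaning toward red.

```bash
python3 - <<'E'
from h import *
s=back('top',(435.7,254.3),.054); b=back('top',(450.5,242.5),.164); f=back('top',(465,218),.164)
print(s,b,f,'len',np.linalg.norm(f-b),'yaw',np.degrees(np.arctan2(*(f-b)[1::-1])))
g=back('top',(193.1,251.6),.05); r=back('top',(207.7,275.3),.05); print(g,r,(g+r)/2,np.degrees(np.arctan2(*(g-r)[1::-1])))
E
```

```text
[ 0.58554058 -0.16809374  0.054     ] [ 0.58552469 -0.16856429  0.164     ] [ 0.6263715  -0.19568489  0.164     ] len 0.04903048737568245 yaw -33.58252681819323
[0.60271925 0.27700663 0.05      ] [0.55805826 0.24992315 0.05      ] [0.58038875 0.26346489 0.05      ] 31.233620719323735
```

Emit:
apply_moves:
  commands: "0 0 0 35 -10 -6 100;0 0 0 35 -10 -6 100;0 0 0 35 -10 -6 100;0 0 0 35 -10 -6 100;0 0 0 35 -10 -6 100;0 0 0 35 -10 -6 100;0 0 0 35 -10 -6 100;0 0 0 35 -10 -6 100;0 0 0 35 -10 -6 100;0 0 0 35 -10 -6 100"

```text
time_s: 1.78
eef_pos: [0.482, -0.2669, 0.3107]
eef_rot: [0.983, 0.185, 0.0, 0.0]
contact_force: [0.6, -1.4, 0.4]
gripper_width: 1.0
grip_force: 0.0
```

Emit:
apply_moves:
  commands: "0 0 0 35 -10 -6 100;0 0 0 35 -10 -6 100;0 0 0 35 -10 -6 100;0 0 0 33 -10 -6 100;0 0 -5 0 0 0 100;0 0 -5 0 0 0 100"

```text
time_s: 2.28
eef_pos: [0.5967, -0.1791, 0.3338]
eef_rot: [0.962, 0.274, 0.0, 0.0]
contact_force: [-0.9, -0.6, 0.7]
gripper_width: 0.998
grip_force: 0.0
```

```bash
cat >> h.py <<'E'
def rel(target,yaw=None,s=None):
    "remaining tool-frame shift (mm) and az (deg) to target TCP pos / tool-x heading (deg), tool down"
    s=s or get_state(); M=R.from_quat(s['eef_rot']).as_matrix(); d=M.T@(np.array(target)-s['eef_pos'])*1000
    print('t',s['time_s'],'pos',np.round(s['eef_pos'],4),'w',round(s['gripper_width'],3),'grip',s['grip_force'],'F',np.round(s['contact_force'],1))
    print('shift',d.round(1))
    if yaw is not None:
        y=np.radians(yaw); x=np.array([np.cos(y),np.sin(y),0]); D=np.c_[x,np.cross([0,0,-1],x),[0,0,-1]]
        print('rotvec',np.degrees(R.from_matrix(M.T@D).as_rotvec()).round(2),'after-turn shift',(D.T@(np.array(target)-s['eef_pos'])*1000).round(1))
E
python3 - <<'E'
from h import *
print(np.round(get_state()['joint_pos'],3)); rel([.599,-.178,.33],146)
E
```

```text
[-0.292  0.423  0.32   1.468  0.     2.295]
t 2.2833 pos [ 0.5967 -0.1791  0.3338] w 0.998 grip 0.0 F [-0.9 -0.6  0.7]
shift [2.6 0.3 3.8]
rotvec [ 2.0000e-02 -0.0000e+00 -1.1421e+02] after-turn shift [-1.3  2.2  3.8]
```

Emit:
apply_moves:
  commands: "0 0 -7.1 0 0 0 100;0 0 -7.1 0 0 0 100;0 0 -7.1 0 0 0 100;0 0 -7.1 0 0 0 100;0 0 -7.1 0 0 0 100;0 0 -7.1 0 0 0 100;0 0 -7.1 0 0 0 100;0 0 -7.1 0 0 0 100;0 0 -7.1 0 0 0 100;0 0 -7.1 0 0 0 100"

```text
time_s: 3.12
eef_pos: [0.5947, -0.1808, 0.3342]
eef_rot: [0.624, 0.781, -0.0, -0.0]
contact_force: [-0.1, -0.2, 0.1]
gripper_width: 0.999
grip_force: 0.0
```

Emit:
apply_moves:
  commands: "0 0 -7.1 0 0 0 100;0 0 -7.1 0 0 0 100;0 0 -7.1 0 0 0 100;0 0 -7.1 0 0 0 100;0 0 -7.1 0 0 0 100;0 0 -7.1 0 0 0 100;0 0 0 0 0 0 100;0 0 0 0 0 0 100"

```text
time_s: 3.78
eef_pos: [0.5947, -0.1808, 0.3342]
eef_rot: [0.303, 0.953, 0.0, -0.0]
contact_force: [-0.2, 0.8, -0.0]
gripper_width: 1.001
grip_force: 0.0
```

```bash
python3 - <<'E'
from h import *
rel([.599,-.178,.33],146)
K,T,_=cal('wrist'); print('cam',-T[:3,:3].T@T[:3,3], T[:3,:3].round(2))
save('wrist','w0.png')
for t in ['key_grip','socket','clamp_block']:
    print(t,[(np.round(d['location'],4),round(d['score'],2)) for d in spot_point('wrist',t)[:3]])
m=masks_of('wrist','hex_key')
print([(d['score'],d['mask'].sum()) for d in m])
if m: np.save('m.npy',m[0]['mask'])
print(proj('wrist',[[.599,-.178,.164]]))
E
```

```text
t 3.7833 pos [ 0.5947 -0.1808  0.3342] w 1.001 grip 0.0 F [-0.2  0.8 -0. ]
shift [-1.9  4.8  4.2]
rotvec [-0.   -0.01 -1.22] after-turn shift [-2.   4.8  4.2]
cam [ 0.53686899 -0.14118585  0.4578855 ] [[ 0.58  0.82 -0.  ]
 [-0.79  0.55 -0.28]
 [-0.23  0.16  0.96]]
key_grip [(array([ 0.6054, -0.1831,  0.0968]), 0.72)]
socket [(array([ 0.588 , -0.1656,  0.0525]), 0.61)]
clamp_block [(array([ 0.5885, -0.1682, -0.0036]), 0.96), (array([ 0.604 , -0.1824,  0.0935]), 0.52), (array([ 0.5905, -0.1686,  0.0547]), 0.25)]
[(0.72, np.int64(998))]
[[328.27753299 222.98130528]]
```

View pics/w0.png

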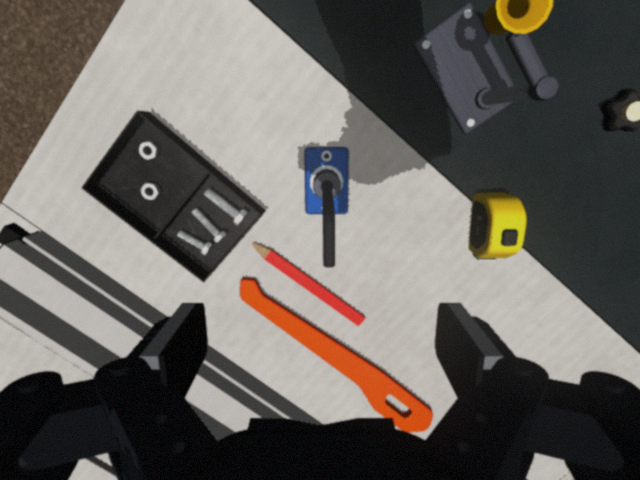

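The key points straight down in the wrist view, from the screw mouth at (325,183) to the free end at (329,266). The fingers stand symmetrically about column 321.

```bash
python3 - <<'E'
from h import *
m=np.load('m.npy'); ys,xs=np.nonzero(m)
for y in range(ys.min(),ys.max()+1,7):
    x=xs[ys==y]; print(y,x.min(),x.max(),x.mean().round(1))
print(ys.max())
f=back('wrist',(329,ys.max()+.5),.164); a=back('wrist',(328,215),.164); s=back('wrist',(325,183),.054)
print(f,a,s,np.degrees(np.arctan2(*(f-a)[1::-1])))
u=(f-a)[:2]/np.linalg.norm((f-a)[:2]); print('bend axis',f[:2]-u*.0415,'grip',f[:2]-.027*u)
E
```

```text
181 325 327 326.0
188 322 331 326.5
195 322 331 326.5
202 322 332 327.0
209 322 334 328.0
216 322 334 328.0
223 322 334 328.0
230 322 334 328.0
237 322 334 328.0
244 322 334 328.0
251 323 334 328.5
258 323 333 328.0
265 324 333 328.5
266
[ 0.62901511 -0.19813012  0.164     ] [ 0.59363892 -0.17454008  0.164     ] [ 0.58509854 -0.17007483  0.054     ] -33.6966928736165
bend axis [ 0.59448769 -0.17510607] grip [ 0.60655149 -0.18315062]
```

```bash
python3 - <<'E'
from h import *
rel([.604,-.182,.172],146)
E
```

```text
t 4.0333 pos [ 0.5947 -0.1808  0.3343] w 0.999 grip 0.0 F [0.4 0.8 0.1]
shift [ -8.3   4.4 162.3]
rotvec [-0.  -0.  -1.1] after-turn shift [ -8.4   4.2 162.3]
```

Emit:
apply_moves:
  commands: "0 0 -1.1 -8.4 4.2 0 100;0 0 0 0 0 30 100;0 0 0 0 0 30 100;0 0 0 0 0 30 100;0 0 0 0 0 20 60;0 0 0 0 0 0 60"

```text
time_s: 4.53
eef_pos: [0.6009, -0.1813, 0.2191]
eef_rot: [0.292, 0.956, -0.0, -0.005]
contact_force: [-1.6, -0.4, -1.7]
gripper_width: 0.75
grip_force: 0.0
```

```bash
python3 - <<'E'
from h import *
rel([.604,-.182,.172],146)
save('wrist','w1.png')
m=masks_of('wrist','hex_key'); print([(d['score'],d['mask'].sum()) for d in m])
print('tcp',proj('wrist',[[.604,-.182,.164],[.604+.027*.829,-.182-.027*.559,.164]]))
if m:
    ys,xs=np.nonzero(m[0]['mask'])
    for y in range(ys.min(),ys.max()+1,10): x=xs[ys==y]; print(y,x.min(),x.max())
    print(ys.max())
E
```

```text
t 4.5333 pos [ 0.6009 -0.1813  0.2191] w 0.75 grip 0.0 F [-1.6 -0.4 -1.7]
shift [-3.4  1.2 47.1]
rotvec [-0.16 -0.52  0.02] after-turn shift [-3.   1.1 47.1]
[(0.63, np.int64(2571))]
tcp [[323.47433579 271.89925991]
 [323.33152401 320.01314239]]
196 321 328
206 319 331
216 318 332
226 317 333
236 318 334
246 317 335
256 317 336
266 317 336
276 317 336
286 317 336
296 317 336
306 316 335
316 317 335
326 316 335
336 320 332
336
```

View pics/w1.png

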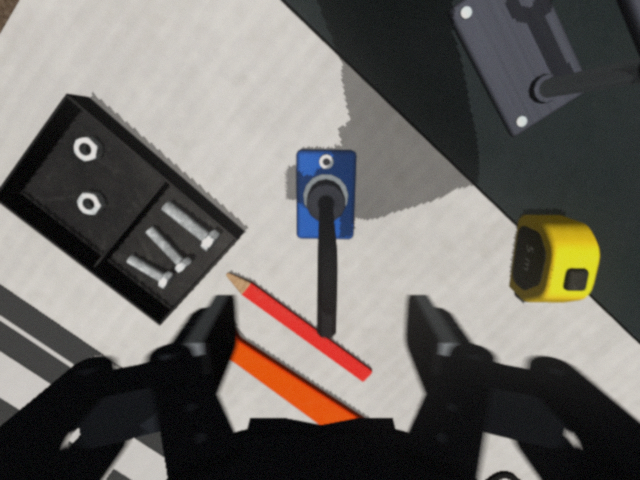

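The key's bar is at column 326 and its free end at row 336. The bar stays parallel to the fingers.

```bash
python3 - <<'E'
from h import *
u=np.array([.829,-.559])
for z in (.16,.164,.1685):
    f=back('wrist',(326,336),z); print(z,f,'grip',f[:2]-.027*u)
s=back('wrist',(326,193),.054);print(s)
rel([.607,-.183,.172],146)
rel([.605,-.182,.172],146)
E
```

```text
0.16 [ 0.63696704 -0.20241372  0.16      ] grip [ 0.61458404 -0.18732072]
0.164 [ 0.63501001 -0.20116512  0.164     ] grip [ 0.61262701 -0.18607212]
0.1685 [ 0.63280835 -0.19976045  0.1685    ] grip [ 0.61042535 -0.18466745]
[ 0.58694393 -0.16747822  0.054     ]
t 4.6333 pos [ 0.6036 -0.1821  0.2241] w 0.601 grip 0.0 F [1.3 0.5 0.9]
shift [-3.4  1.1 52.1]
rotvec [-0.02 -0.08  0.03] after-turn shift [-3.3  1.1 52.1]
t 4.6333 pos [ 0.6036 -0.1821  0.2241] w 0.601 grip 0.0 F [1.3 0.5 0.9]
shift [-1.2  0.8 52.1]
rotvec [-0.02 -0.08  0.03] after-turn shift [-1.1  0.8 52.1]
```

Emit:
apply_moves:
  commands: "0 0 0 -2 1 15 50;0 0 0 0 0 15 40;0 0 0 0 0 12 40;0 0 0 0 0 10 40;0 0 0 0 0 0 40;0 0 0 0 0 0 40"

```text
time_s: 5.13
eef_pos: [0.6068, -0.1826, 0.1733]
eef_rot: [0.292, 0.956, 0.0, 0.001]
contact_force: [-0.8, -0.3, 1.2]
gripper_width: 0.401
grip_force: 0.0
```

Emit:
apply_moves:
  commands: "0 0 0 0 0 0 0;0 0 0 0 0 0 0;0 0 0 0 0 0 0;0 0 0 0 0 0 0;0 0 0 0 0 0 0;0 0 0 0 0 0 0"
  newtons: 60

```text
time_s: 5.63
eef_pos: [0.6073, -0.1828, 0.1737]
eef_rot: [0.292, 0.956, -0.0, 0.002]
contact_force: [1.3, -0.3, 5.6]
gripper_width: 0.082
grip_force: 58.9
```

Emit:
apply_moves:
  commands: "0 0 0 0 0 -8 0;0 0 0 0 0 -12 0;0 0 0 0 0 -12 0;0 0 0 0 0 -12 0;0 0 0 0 0 -20 0;0 0 0 0 0 -25 0;0 0 0 0 0 -25 0;0 0 0 0 0 -25 0;0 0 0 0 0 -21 0;0 0 0 0 0 0 0"

```text
time_s: 6.47
eef_pos: [0.6074, -0.1828, 0.3372]
eef_rot: [0.292, 0.956, 0.0, 0.003]
contact_force: [1.2, 0.3, -0.2]
gripper_width: 0.077
grip_force: 58.9
```

```bash
python3 - <<'E'
from h import *
s=get_state(); rel([.552,.023,.335],146); print(s['joint_pos'])
save('scene','s1.png')
for t in ['key_foot','key_neck','key_grip','ring_mouth']: print(t,[(np.round(d['location'],4),round(d['score'],2)) for d in spot_point('scene',t)[:2]])
m=masks_of('scene','hex_key');print([(d['score'],d['mask'].sum()) for d in m])
ys,xs=np.nonzero(m[0]['mask'])
for y in range(ys.min(),ys.max()+1,5): x=xs[ys==y]; print(y,x.min() if len(x) else 0,x.max() if len(x) else 0)
im=cv2.imread('pics/s1.png'); cv2.imwrite('pics/s1c.png',cv2.resize(im[60:280,230:450],(600,600),interpolation=cv2.INTER_CUBIC))
E
```

```text
t 6.4667 pos [ 0.6074 -0.1828  0.3372] w 0.077 grip 58.855736744444584 F [ 1.2  0.3 -0.2]
shift [160.9 139.8   1.4]
rotvec [0.12 0.38 0.06] after-turn shift [161.  139.6   2.2]
[-2.92350879e-01  4.40433086e-01  3.56880023e-01  1.48033526e+00
  3.85137128e-06  2.99977509e-01]
key_foot [(array([ 0.5941, -0.1704,  0.1865]), 0.59)]
key_neck [(array([ 0.5956, -0.173 ,  0.3034]), 0.78)]
key_grip [(array([ 0.5956, -0.1751,  0.3056]), 0.53)]
ring_mouth [(array([0.5503, 0.0247, 0.1542]), 0.71), (array([0.5526, 0.0205, 0.1348]), 0.62)]
[(0.67, np.int64(390)), (0.3, np.int64(930))]
90 363 363
95 362 366
100 363 367
105 362 366
110 362 366
115 362 366
120 362 366
125 361 366
130 361 366
135 360 366
140 360 365
145 360 364
150 361 364
155 360 364
160 360 364
```

View pics/s1c.png

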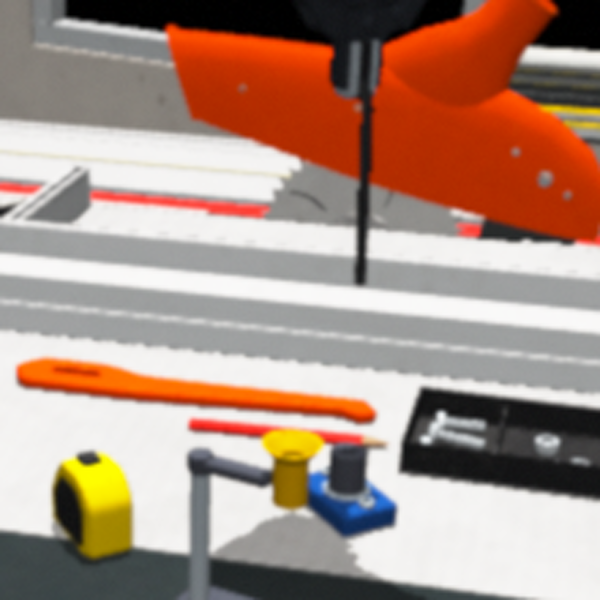

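The key is held upright, with its foot at about (0.594,-0.171,0.187). The ring is at crop (293,440). Carrying the key over next.

```bash
python3 - <<'E'
from h import *
rel([.565,.0143,.337],146)
E
```

```text
t 6.7667 pos [ 0.6054 -0.1822  0.3304] w 0.081 grip 58.84852349139692 F [ 0.3 -1.1 -0.9]
shift [143.2 140.5  -6.2]
rotvec [-0.06 -0.2   0.06] after-turn shift [143.4 140.3  -6.6]
```

Emit:
apply_moves:
  commands: "0 0 0 10 10 -2 0;0 0 0 18 18 -2 0;0 0 0 20 20 -3 0;0 0 0 20 20 0 0;0 0 0 20 20 0 0;0 0 0 20 20 0 0;0 0 0 18 16 0 0;0 0 0 12 11 0 0;0 0 0 5 5 0 0;0 0 0 0 0 0 0"

```text
time_s: 7.6
eef_pos: [0.5648, 0.0154, 0.3391]
eef_rot: [0.291, 0.957, 0.0, -0.001]
contact_force: [0.3, -0.2, -0.8]
gripper_width: 0.082
grip_force: 58.8
```

Emit:
apply_moves:
  commands: "0 0 0 0 0 0 0;0 0 0 0 0 0 0;0 0 0 0 0 0 0;0 0 0 0 0 0 0"

```text
time_s: 7.93
eef_pos: [0.566, 0.0126, 0.3391]
eef_rot: [0.293, 0.956, -0.0, -0.0]
contact_force: [-0.8, 0.6, -1.3]
gripper_width: 0.078
grip_force: 58.8
```

```bash
python3 - <<'E'
from h import *
rel([.565,.0143,.337],146)
save('scene','s2.png')
for t in ['key_foot','key_neck','ring_mouth']: print(t,[(np.round(d['location'],4),round(d['score'],2)) for d in spot_point('scene',t)[:2]])
save('wrist','w2.png')
for t in ['key_foot','key_neck','ring_mouth']: print(t,[(np.round(d['location'],4),round(d['score'],2)) for d in spot_point('wrist',t)[:2]])
m=masks_of('wrist','hex_key');print([(d['score'],d['mask'].sum()) for d in m])
a=cv2.imread('pics/s2.png')[80:280,240:440]; b=cv2.imread('pics/w2.png')
cv2.imwrite('pics/c2.png',np.hstack([cv2.resize(a,(400,400),interpolation=cv2.INTER_CUBIC),cv2.resize(b[100:400,170:470],(400,400))]))
E
```

```text
t 7.9333 pos [0.566  0.0126 0.3391] w 0.078 grip 58.84338589246909 F [-0.8  0.6 -1.3]
shift [1.8 0.9 2.1]
rotvec [-0.01 -0.   -0.03] after-turn shift [1.8 0.9 2.1]
key_foot [(array([0.5522, 0.0231, 0.1878]), 0.6), (array([ 0.5876, -0.1676,  0.0569]), 0.56)]
key_neck [(array([0.5517, 0.0206, 0.3045]), 0.77), (array([0.5671, 0.0127, 0.3263]), 0.16)]
ring_mouth [(array([0.5498, 0.0218, 0.1542]), 0.94), (array([0.5491, 0.0239, 0.189 ]), 0.61)]
key_foot [(array([0.5443, 0.0242, 0.1893]), 0.8), (array([0.567 , 0.2602, 0.0819]), 0.51)]
key_neck [(array([0.5513, 0.0241, 0.3097]), 0.64), (array([ 0.5857, -0.1689, -0.0017]), 0.57)]
ring_mouth [(array([0.55  , 0.0249, 0.1529]), 0.78)]
[(0.94, np.int64(3797))]
```

View pics/c2.png

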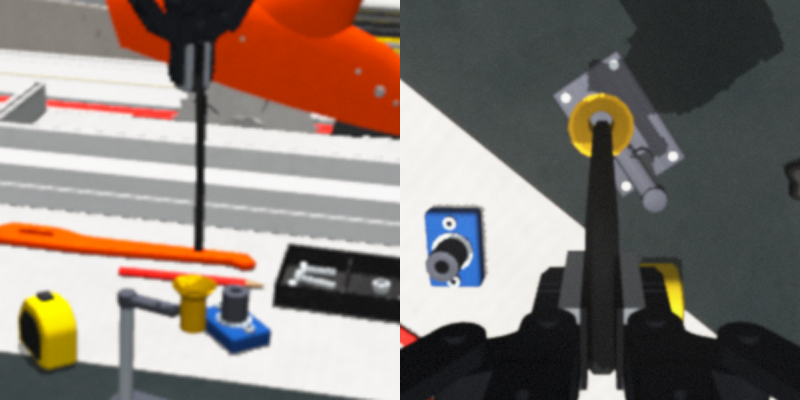

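The foot hangs just above the ring in both views: wrist foot (321,191) against ring (320,194), and scene foot (339.5,205) against lip centre (337,222).

```bash
python3 - <<'E'
from h import *
x=np.array([-.83,.558])
f=back('wrist',(320.8,191.5),.188); r=back('wrist',(320,194),.155); print('wrist foot edge',f,'axis',f[:2]-.005*x,'ring',r)
print('scene proj foot',proj('scene',[[.552,.023,.188],[.552,.018,.188],[.557,.023,.188]]),'ring',proj('scene',[[.5505,.0235,.155]]))
rel([.565,.0143,.337],146)
E
```

```text
wrist foot edge [0.54367193 0.02701315 0.188     ] axis [0.54782193 0.02422315] ring [0.54938533 0.02238342 0.155     ]
scene proj foot [[336.34751378 204.54998201]
 [337.62144814 203.4451487 ]
 [333.6617054  203.91883203]] ring [[336.25740886 222.39801751]]
t 8.3833 pos [0.5658 0.0135 0.3393] w 0.084 grip 58.84324796170404 F [-0.6 -0.2 -0.5]
shift [1.1 0.3 2.3]
rotvec [0.   0.   0.06] after-turn shift [1.1 0.3 2.3]
```

Emit:
apply_moves:
  commands: "0 0 0 -2.6 2.4 0 0;0 0 0 0 0 12 0;0 0 0 0 0 12 0;0 0 0 0 0 10 0;0 0 0 0 0 8 0;0 0 0 0 0 8 0;0 0 0 0 0 5 0;0 0 0 0 0 0 0;0 0 0 0 0 0 0"

```text
time_s: 9.13
eef_pos: [0.569, 0.014, 0.2839]
eef_rot: [0.292, 0.956, -0.0, -0.001]
contact_force: [0.7, -0.1, -1.2]
gripper_width: 0.077
grip_force: 59.9
```

```bash
python3 - <<'E'
from h import *
s=get_state(); rel([.568,.0145,.180],146); print(s['moment'])
save('scene','s3.png')
print([(np.round(d['location'],4),round(d['score'],2)) for d in spot_point('scene','key_neck')[:2]])
save('wrist','w3.png')
for t in ['key_neck','ring_mouth']: print(t,[(np.round(d['location'],4),round(d['score'],2)) for d in spot_point('wrist',t)[:2]])
a=cv2.imread('pics/s3.png')[80:280,240:440]; b=cv2.imread('pics/w3.png')
cv2.imwrite('pics/c3.png',np.hstack([cv2.resize(a,(400,400),interpolation=cv2.INTER_CUBIC),cv2.resize(b[100:300,220:420],(400,400),interpolation=cv2.INTER_CUBIC)]))
E
```

```text
t 9.1333 pos [0.569  0.014  0.2839] w 0.077 grip 59.937514039702364 F [ 0.7 -0.1 -1.2]
shift [ 1.000e+00 -1.000e-01  1.039e+02]
rotvec [-0.04 -0.05  0.06] after-turn shift [ 1.100e+00 -1.000e-01  1.039e+02]
[-0.12742123 -0.08166056  0.03141855]
[(array([0.5565, 0.0242, 0.2498]), 0.68)]
key_neck [(array([0.5552, 0.0263, 0.2539]), 0.79)]
ring_mouth [(array([0.5673, 0.0144, 0.2082]), 0.6), (array([0.5455, 0.0255, 0.1575]), 0.57)]
```

View pics/c3.png

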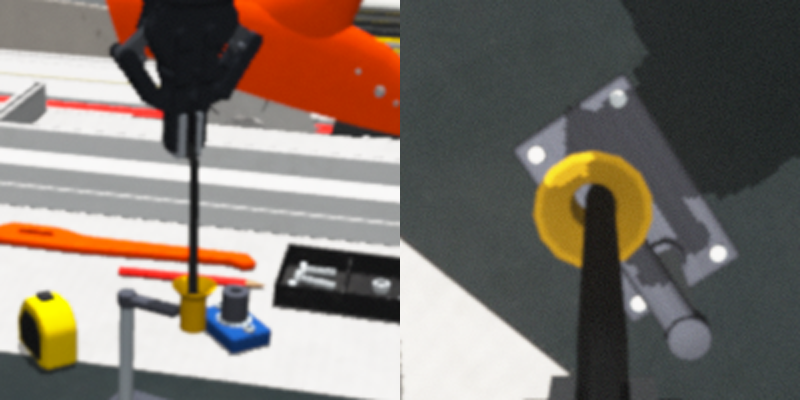

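The leg's foot is inside the cone and just at the bore. The wrist crop shows it sitting about 2-3 mm to the right (tool +y) of the bore centre at (592,205). I'll shift 2 mm and lower it while watching the force.

Emit:
apply_moves:
  commands: "0 0 0 0 -2 0 0;0 0 0 0 0 5 0;0 0 0 0 0 5 0;0 0 0 0 0 5 0;0 0 0 0 0 5 0;0 0 0 0 0 0 0"

```text
time_s: 9.88
eef_pos: [0.5673, 0.0124, 0.2627]
eef_rot: [0.292, 0.956, -0.0, -0.001]
contact_force: [0.0, -1.2, -1.1]
gripper_width: 0.079
grip_force: 60.0
```

Emit:
apply_moves:
  commands: "0 0 0 0 0 7 0;0 0 0 0 0 7 0;0 0 0 0 0 7 0;0 0 0 0 0 7 0;0 0 0 0 0 0 0"

```text
time_s: 10.3
eef_pos: [0.567, 0.0124, 0.2343]
eef_rot: [0.292, 0.956, -0.001, -0.002]
contact_force: [-0.8, 0.5, -0.4]
gripper_width: 0.079
grip_force: 60.0
```

Emit:
apply_moves:
  commands: "0 0 0 0 0 10 0;0 0 0 0 0 10 0;0 0 0 0 0 10 0;0 0 0 0 0 10 0;0 0 0 0 0 7 0;0 0 0 0 0 5 0;0 0 0 0 0 0 0;0 0 0 0 0 0 0"

```text
time_s: 10.97
eef_pos: [0.568, 0.0124, 0.184]
eef_rot: [0.292, 0.956, -0.0, -0.0]
contact_force: [0.1, -0.1, -0.6]
gripper_width: 0.079
grip_force: 59.9
```

```bash
python3 - <<'E'
from h import *
rel([.568,.0145,.180],146)
save('scene','s4.png'); save('wrist','w4.png')
a=cv2.imread('pics/s4.png')[130:290,260:420]; b=cv2.imread('pics/w4.png')
cv2.imwrite('pics/c4.png',np.hstack([cv2.resize(a,(400,400),interpolation=cv2.INTER_CUBIC),cv2.resize(b[140:400,190:450],(400,400),interpolation=cv2.INTER_CUBIC)]))
E
```

```text
t 10.9667 pos [0.568  0.0124 0.184 ] w 0.079 grip 59.93850191181991 F [ 0.1 -0.1 -0.6]
shift [1.2 1.8 4. ]
rotvec [-0.02 -0.03  0.06] after-turn shift [1.2 1.8 4. ]
```

View pics/c4.png

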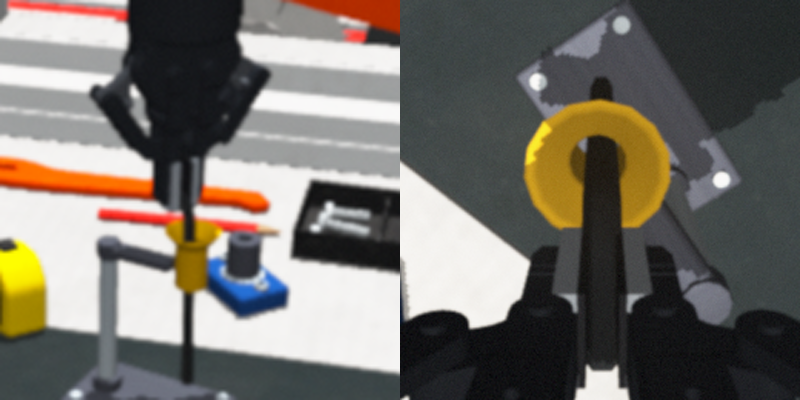

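The leg now goes down through the ring and shows below the collar, with the head about 15 mm above the lip. Next I'll lower a few millimetres and release.

Emit:
apply_moves:
  commands: "0 0 0 0 0 3 0;0 0 0 0 0 0 0;0 0 0 0 0 0 15;0 0 0 0 0 0 25;0 0 0 0 0 0 45;0 0 0 0 0 0 45;0 0 0 0 0 0 45;0 0 0 0 0 0 45;0 0 0 0 0 0 45"
  newtons: 20

```text
time_s: 11.82
eef_pos: [0.5682, 0.0124, 0.1813]
eef_rot: [0.292, 0.956, 0.0, 0.0]
contact_force: [0.0, -0.1, -0.4]
gripper_width: 0.449
grip_force: 0.0
```

Emit:
apply_moves:
  commands: "0 0 0 0 0 -10 45;0 0 0 0 0 -15 45;0 0 0 0 0 -20 45;0 0 0 0 0 -25 45;0 0 0 0 0 -25 45;0 0 0 0 0 0 0;0 0 0 0 0 0 0;0 0 0 0 0 0 0;0 0 0 0 0 0 0"

```text
time_s: 12.57
eef_pos: [0.5674, 0.0124, 0.2753]
eef_rot: [0.292, 0.956, -0.0, -0.001]
contact_force: [0.0, -0.8, 0.2]
gripper_width: -0.0
grip_force: 0.0
```

```bash
python3 - <<'E'
from h import *
rel([.5805,.264,.24],31)
save('scene','s5.png')
for t in ['key_neck','key_foot']:print(t,[(np.round(d['location'],4),round(d['score'],2)) for d in spot_point('scene',t)[:2]])
save('wrist','w5.png')
a=cv2.imread('pics/s5.png')[130:330,240:440]; b=cv2.imread('pics/w5.png')
cv2.imwrite('pics/c5.png',np.hstack([cv2.resize(a,(400,400),interpolation=cv2.INTER_CUBIC),cv2.resize(b[100:400,170:470],(400,400),interpolation=cv2.INTER_CUBIC)]))
print(get_state()['joint_pos'])
E
```

```text
t 12.5667 pos [0.5674 0.0124 0.2753] w -0.0 grip 0.0 F [ 0.  -0.8  0.2]
shift [129.6 216.1  35.3]
rotvec [-1.4000e-01  1.0000e-02  1.1506e+02] after-turn shift [ 140.8 -209.    35.3]
key_neck [(array([0.5531, 0.0221, 0.1364]), 0.87)]
key_foot [(array([0.5593, 0.0193, 0.0177]), 0.71), (array([ 0.7187,  0.1439, -0.0051]), 0.69)]
[2.18179770e-02 3.27076534e-01 2.30857202e-02 1.26876439e+00
 5.88691271e-06 6.14181209e-01]
```

View pics/c5.png

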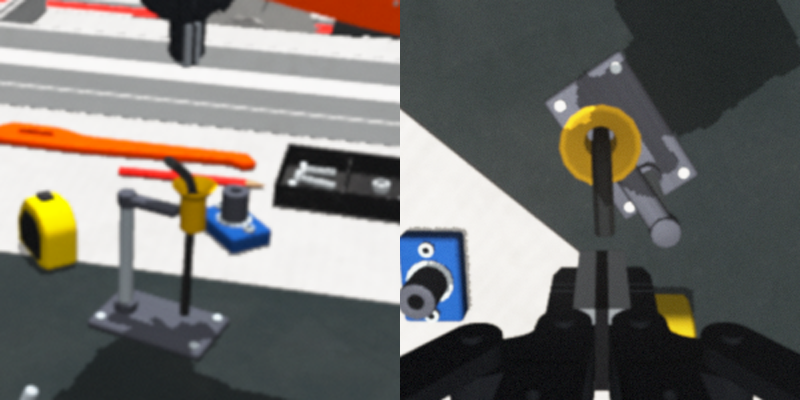

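The key hangs by its head on the ring, with its leg in the bore and its foot below. The neck is at z 0.136. Now for the toggle, pushing with closed fingers from the red side.

Emit:
apply_moves:
  commands: "0 0 -6.5 0 0 0 0;0 0 -6.5 0 0 0 0;0 0 -6.5 0 0 0 0;0 0 -6.5 0 0 0 0;0 0 -6.5 0 0 0 0;0 0 -6.5 0 0 0 0;0 0 -6.5 0 0 0 0;0 0 -6.5 0 0 0 0;0 0 -6.5 0 0 0 0;0 0 -6.5 0 0 0 0"

```text
time_s: 13.6
eef_pos: [0.5679, 0.0124, 0.2758]
eef_rot: [-0.27, 0.963, 0.0, -0.001]
contact_force: [0.1, 0.0, 0.0]
gripper_width: 0.001
grip_force: 0.0
```

```bash
python3 - <<'E'
from h import *
rel([.540,.239,.20],211)
E
```

```text
t 13.6 pos [0.5679 0.0124 0.2758] w 0.001 grip 0.0 F [0.1 0.  0. ]
shift [-94.3 207.9  75.8]
rotvec [ 0.03 -0.05  0.38] after-turn shift [-92.8 208.6  75.8]
```

Emit:
apply_moves:
  commands: "0 0 0 -8 20 0 0;0 0 0 -12 25 5 0;0 0 0 -13 28 10 0;0 0 0 -13 28 12 0;0 0 0 -13 28 14 0;0 0 0 -13 28 14 0;0 0 0 -12 27 12 0;0 0 0 -10 24 9 0;0 0 0 0 0 0 0;0 0 0 0 0 0 0"

```text
time_s: 14.43
eef_pos: [0.5403, 0.24, 0.199]
eef_rot: [-0.269, 0.963, -0.0, -0.001]
contact_force: [0.8, 0.3, 0.3]
gripper_width: 0.002
grip_force: 0.0
```

```bash
python3 - <<'E'
from h import *
rel([.540,.239,.089],211)
save('wrist','w6.png')
for t in ['bat_tip','switch_box']: print(t,[(np.round(d['location'],4),round(d['score'],2)) for d in spot_point('wrist',t)[:3]])
b=cv2.imread('pics/w6.png');cv2.imwrite('pics/c6.png',b)
print(proj('wrist',[[.567,.256,.084],[.540,.239,.089]]))
E
```

```text
t 14.4333 pos [0.5403 0.24   0.199 ] w 0.002 grip 0.0 F [0.8 0.3 0.3]
shift [  0.5  -0.7 110. ]
rotvec [ 0.   -0.15  0.21] after-turn shift [  0.8  -0.7 110. ]
bat_tip [(array([0.4236, 0.2641, 0.0841]), 0.91), (array([0.566 , 0.2584, 0.0787]), 0.55)]
switch_box [(array([ 0.5838,  0.2595, -0.0035]), 0.92), (array([ 0.4384,  0.2701, -0.0008]), 0.57)]
[[325.34319691 286.00637016]
 [324.56649959 242.48423643]]
```

View pics/c6.png

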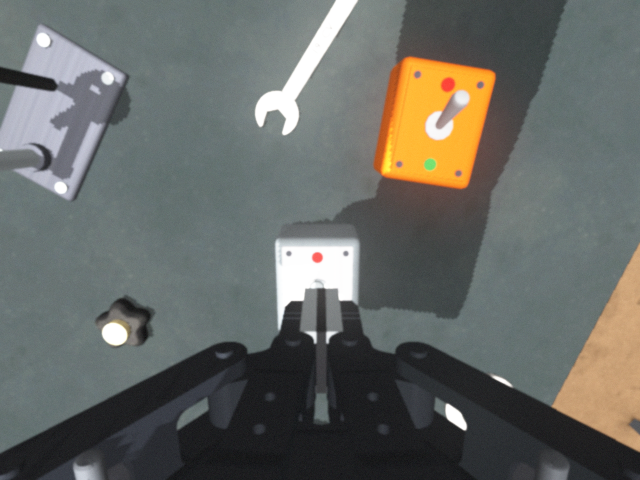

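The closed fingers line up with the red dot at (317,257) and the bat at (319,284) on the grey box. I'll lower them on the red side and sweep toward green.

Emit:
apply_moves:
  commands: "0 0 0 2 -1 20 0;0 0 0 0 0 25 0;0 0 0 0 0 25 0;0 0 0 0 0 20 0;0 0 0 0 0 15 0;0 0 0 0 0 5 0;0 0 0 0 0 0 0;0 0 0 0 0 0 0"

```text
time_s: 15.25
eef_pos: [0.5409, 0.2367, 0.0912]
eef_rot: [-0.267, 0.964, 0.0, 0.001]
contact_force: [-0.0, 0.2, 0.1]
gripper_width: -0.004
grip_force: 0.0
```

Emit:
apply_moves:
  commands: "0 0 0 -5 0 0 0;0 0 0 -5 0 0 0;0 0 0 -5 0 0 0;0 0 0 -5 0 0 0;0 0 0 -5 0 0 0;0 0 0 -5 0 0 0;0 0 0 -5 0 0 0;0 0 0 -5 0 0 0;0 0 0 0 0 0 0"

```text
time_s: 16.0
eef_pos: [0.5758, 0.2587, 0.0903]
eef_rot: [-0.268, 0.963, 0.0, 0.001]
contact_force: [0.4, -1.2, -0.1]
gripper_width: 0.003
grip_force: 0.0
```

Retreat back, up and away, then check.

Emit:
apply_moves:
  commands: "0 0 0 10 0 0 0;0 0 0 10 0 0 0;0 0 0 10 0 -10 0;0 0 0 5 0 -25 0;0 0 0 0 0 -30 0;0 0 0 5 0 -30 0;0 0 0 20 0 -30 0;0 0 0 30 0 -20 0;0 0 0 30 0 0 0;0 0 0 0 0 0 0"

```text
time_s: 16.83
eef_pos: [0.4664, 0.1932, 0.2373]
eef_rot: [-0.267, 0.964, -0.0, -0.001]
contact_force: [-1.5, -0.3, -0.6]
gripper_width: -0.001
grip_force: 0.0
```

```bash
python3 - <<'E'
from h import *
rel([.540,.239,.089],211)
save('scene','s7.png')
print([(np.round(d['location'],4),round(d['score'],2)) for d in spot_point('scene','bat_tip')[:3]],[(np.round(d['location'],4),round(d['score'],2)) for d in spot_point('scene','key_neck')[:2]])
b=cv2.imread('pics/s7.png')[150:430,200:480];cv2.imwrite('pics/c7.png',cv2.resize(b,(600,600),interpolation=cv2.INTER_CUBIC))
E
```

```text
t 16.8333 pos [0.4664 0.1932 0.2373] w -0.001 grip 0.0 F [-1.5 -0.3 -0.6]
shift [-87.1   1.4 148. ]
rotvec [ 0.   -0.16  0.03] after-turn shift [-86.7   1.4 148.3]
[(array([0.5941, 0.2744, 0.0837]), 0.72), (array([0.4244, 0.2681, 0.0814]), 0.72), (array([ 5.881e-01, -1.685e-01,  1.000e-04]), 0.17)] [(array([0.5482, 0.0246, 0.1556]), 0.43)]
```

View pics/c7.png

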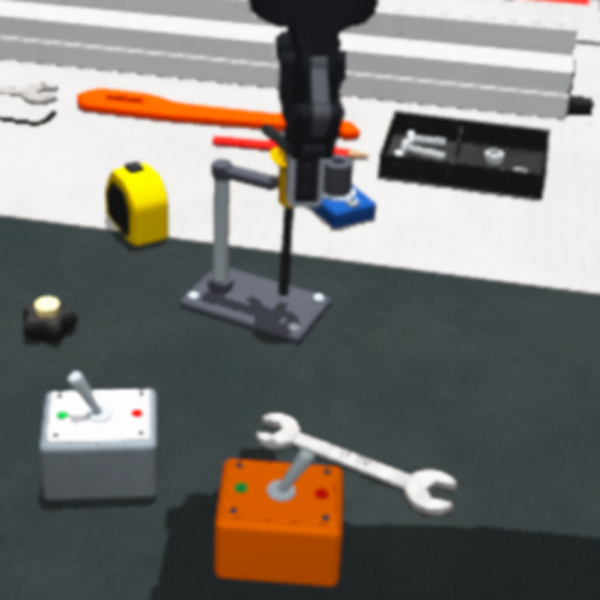

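The grey box's bat now leans to the green dot, with its tip at crop (75,380). The key still hangs in the ring, the bystanders are in place, and the gripper touches nothing.

```bash
python3 -c "
from cell import *
print(close_job())"
```

```text
the job is handed in; nothing more can be done
None
```

The hex key hangs by its head in the keeper ring, the grey box's toggle was then flipped to the green dot, the spanner, star knob and tape measure were left alone, and the job is handed in at about 17 s on the robot's clock.

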